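# Load the centrifuge rotor in balance

## Robot

A 7-joint arm with a two-finger parallel gripper is mounted at the origin on the work surface. World frame = base frame: x ahead of the robot, y to its left, z up, the work surface at z = 0. Lengths are in m, angles in rad, forces in N, time in s.
With the tool pointing down it reaches from about 0.4 to 0.875 m from the base axis. Payload 6.5 kg.
Tool frame: the origin (TCP) lies at the very end of the fingers, on their centre line; the grasp point (between the pads) lies 19 mm behind it (ctrl.grip_depth is the x of the grasp point in the tool frame, in m); x points along the fingers, z is the direction in which the jaws open and shut, and the axes are right-handed (so a half turn about x gives the same grasp; the last joint's range is limited). The gripper opens to 85 mm and grips with 20 to 120 N. Pads are 22 mm wide; open, the fingers measure 114 mm over their backs; the gripper's body (76 mm by 85 mm) begins 54 mm behind the grasp point. The pads swing forward as they close: fully open they stand 13 mm farther back than shut.
Start: joints at [-1.399, 0.536, -0.004, 1.538, 0.003, 1.067, -0.071], TCP at [0.153, 0.632, 0.231] pointing down, gripper open.
Joint ranges: [-2.7, 2.7], [-0.37, 2.16], [-1.27, 1.26], [0.24, 2.4], [-1.31, 4.45], [0.19, 1.91], [-2.76, 2.76]. Speed limits (rad/s): [2.39, 2.39, 3.14, 3.14, 3.14, 3.14, 3.14].

## Interface

Orientations are given as a rotation vector (axis times angle).
In Python, from bench import ctrl, eyes, ticket gives the robot as it stands. The module is installed in compiled form; this text tells all that it offers.
- The arm moves only by the tool jog_arm, never from a script. Its argument "targets" is a list that holds one entry, the list of rows, each a list of 7 numbers: the shift along the tool's x, y, z in m, then the turn, a rotation vector about the tool's x, y, z in degrees, then the closure in counts, from 0 (fully open) to 255 (shut). In form: [[[tx, ty, tz, ax, ay, az, gripper], ...]]. A call has 1 to 20 rows; each row is the pose to reach, as a shift and turn from the pose commanded when the call began, along the tool's axes at that moment; what a row does not reach only later rows make up. A row lasts 1/10 s, in which the tool goes at most 50 mm and 8.59 degrees, less where a joint would pass 70% of its speed; a pose out of reach is approached as far as the arm can. A call with a gripper value outside its range is refused whole. The fingers move at their own pace and stop on an object; the grip force is fixed at half the most. Time passes only in rows, so rows that repeat a pose let the fingers close. It gives the time, the measured TCP pose, the force and the opening at its end, in the units of the state.
- ctrl.state(): the state, without advancing time (a new reading comes with each control period).
- eyes.grab_frame(name): name is "side" or "top"; returns (picture, depth): 480x640x3 uint8, red, green, blue; 480x640 float32, m along the optical axis (not along the pixel's ray), 0 where there is no reading.
- eyes.camera_model(name): a dict with "intrinsics" (3x3 intrinsics, pixels), "extrinsics" (4x4, takes a point from camera to world coordinates). Camera axes: x right, y up, looking along -z (the intrinsics and any distortion apply to the point x, -y, -z); pixel columns grow to the right and rows downward; lengths in m; the calibration is good to about 2 mm. A picture is of the moment at which its call begins. camera_model takes no time and is no camera call.
- ticket.hand_in(): hands the job in, once; it reports no verdict.
The state is a dict: "time": time; "joints": joint angles; "joint_velocities": joint speeds; "joint_torque": joint torques, N m; "eef_pos": TCP position; "orientation": TCP orientation; "force": force on the tool from outside, world axes, zero at the start; "wrist_torque": the same for the moment, N m; "gripper_width": finger opening in m.
Only numpy, scipy, OpenCV 4.12 (cv2) and the standard library are available. Lean on these libraries where they do the work, as an engineer would, in place of code of your own. Each camera call takes 0.05 s, during which the arm holds its last target. There are 200 camera calls.

## Task

Load the four-bucket centrifuge rotor on the bench so that it is balanced: stand the two tall white bottles in two buckets directly opposite each other and the two squat white jars in the other two, one to a bucket, each upright and down on the bucket's floor. Set them down, do not drop them, and leave the conical flask and the small amber dropper bottle standing where they are.

Things in the scene. Friction and masses are not known exactly. Their poses are not given: they have to be found in the camera images.
- tall_1_mid (a point): Tall white sample bottle: round body 42 mm wide and 70 mm high, sloping shoulder, narrow neck, small grey cap (27 mm wide); 104 mm high in all, about 0.12 kg, upright and loose on the bench. The point is on its axis half-way up, 52 mm above its underside; z up. Grip the straight body, up to 68 mm above the underside. The two tall bottles are alike.
- tall_2_mid (a point): Tall white sample bottle: round body 42 mm wide and 70 mm high, sloping shoulder, narrow neck, small grey cap (27 mm wide); 104 mm high in all, about 0.12 kg, upright and loose on the bench. The point is on its axis half-way up, 52 mm above its underside; z up. Grip the straight body, up to 68 mm above the underside. The two tall bottles are alike.
- jar_1_mid (a point): Squat white sample jar: straight round body 45 mm wide, with a grey screw lid as wide as the jar (46 mm, the top 18 mm); 72 mm high in all, about 0.11 kg, upright and loose on the bench. The point is on its axis half-way up, 36 mm above its underside; z up. The two squat jars are alike.
- jar_2_mid (a point): Squat white sample jar: straight round body 45 mm wide, with a grey screw lid as wide as the jar (46 mm, the top 18 mm); 72 mm high in all, about 0.11 kg, upright and loose on the bench. The point is on its axis half-way up, 36 mm above its underside; z up. The two squat jars are alike.
- bucket_1: One of four like round open aluminium buckets on the rotor's cross of arms, fixed: outside 70 mm, inside 62 mm wide, 22 mm high, floor 6 mm thick. Origin: centre of its underside, 12 mm above the bench; z up. The centres form a square: neighbours 113 mm apart, opposite ones 160 mm. The numbers do not follow the order round the rotor: judge by position. The hub between them is 36 mm high.
- bucket_2: One of four like round open aluminium buckets on the rotor's cross of arms, fixed: outside 70 mm, inside 62 mm wide, 22 mm high, floor 6 mm thick. Origin: centre of its underside, 12 mm above the bench; z up. The centres form a square: neighbours 113 mm apart, opposite ones 160 mm. The numbers do not follow the order round the rotor: judge by position. The hub between them is 36 mm high.
- bucket_3: One of four like round open aluminium buckets on the rotor's cross of arms, fixed: outside 70 mm, inside 62 mm wide, 22 mm high, floor 6 mm thick. Origin: centre of its underside, 12 mm above the bench; z up. The centres form a square: neighbours 113 mm apart, opposite ones 160 mm. The numbers do not follow the order round the rotor: judge by position. The hub between them is 36 mm high.
- bucket_4: One of four like round open aluminium buckets on the rotor's cross of arms, fixed: outside 70 mm, inside 62 mm wide, 22 mm high, floor 6 mm thick. Origin: centre of its underside, 12 mm above the bench; z up. The centres form a square: neighbours 113 mm apart, opposite ones 160 mm. The numbers do not follow the order round the rotor: judge by position. The hub between them is 36 mm high.
- flask_mid (a point): conical clear glass flask, 64 mm wide at the foot, 30 mm at the mouth, 95 mm high, standing loose among the samples; not to be moved. The point is on its axis half-way up (47 mm above its underside).
- dropper_mid (a point): small amber glass dropper bottle with a black cap and rubber bulb, 30 mm in diameter, 72 mm high, standing loose among the samples; not to be moved. The point is on its axis half-way up (36 mm above its underside).
Mind the look-alikes: they are no part of the job. Leave any blue or yellow look-alike of the part that bears jar_2_mid alone.

How it is judged:
At the end, for the whole second after the job is handed in: All four stand in buckets, one each: within 13 mm of the centre, on the floor within 5 mm, within 0.12 rad of upright, released, below 0.02 m/s; tall bottles in opposite buckets, jars in the other opposite pair (over 136 mm between the two of a pair) (((horizontal distance between tall_1_mid and bucket_1 below 0.013 m and z of tall_1_mid in the frame of bucket_1 between 0.053 and 0.063 m) or (horizontal distance between tall_1_mid and bucket_2 below 0.013 m and z of tall_1_mid in the frame of bucket_2 between 0.053 and 0.063 m) or (horizontal distance between tall_1_mid and bucket_3 below 0.013 m and z of tall_1_mid in the frame of bucket_3 between 0.053 and 0.063 m) or (horizontal distance between tall_1_mid and bucket_4 below 0.013 m and z of tall_1_mid in the frame of bucket_4 between 0.053 and 0.063 m)) and angle between each of tall_1_mid, tall_2_mid, jar_1_mid, jar_2_mid's own z axis and vertical below 0.12 rad and linear speed of each of tall_1, tall_2, jar_1, jar_2 below 0.02 m/s and contact force between the fingers and tall_1 below 0.1 N and ((horizontal distance between tall_2_mid and bucket_1 below 0.013 m and z of tall_2_mid in the frame of bucket_1 between 0.053 and 0.063 m) or (horizontal distance between tall_2_mid and bucket_2 below 0.013 m and z of tall_2_mid in the frame of bucket_2 between 0.053 and 0.063 m) or (horizontal distance between tall_2_mid and bucket_3 below 0.013 m and z of tall_2_mid in the frame of bucket_3 between 0.053 and 0.063 m) or (horizontal distance between tall_2_mid and bucket_4 below 0.013 m and z of tall_2_mid in the frame of bucket_4 between 0.053 and 0.063 m)) and contact force between the fingers and tall_2 below 0.1 N and ((horizontal distance between jar_1_mid and bucket_1 below 0.013 m and z of jar_1_mid in the frame of bucket_1 between 0.037 and 0.047 m) or (horizontal distance between jar_1_mid and bucket_2 below 0.013 m and z of jar_1_mid in the frame of bucket_2 between 0.037 and 0.047 m) or (horizontal distance between jar_1_mid and bucket_3 below 0.013 m and z of jar_1_mid in the frame of bucket_3 between 0.037 and 0.047 m) or (horizontal distance between jar_1_mid and bucket_4 below 0.013 m and z of jar_1_mid in the frame of bucket_4 between 0.037 and 0.047 m)) and contact force between the fingers and jar_1 below 0.1 N and ((horizontal distance between jar_2_mid and bucket_1 below 0.013 m and z of jar_2_mid in the frame of bucket_1 between 0.037 and 0.047 m) or (horizontal distance between jar_2_mid and bucket_2 below 0.013 m and z of jar_2_mid in the frame of bucket_2 between 0.037 and 0.047 m) or (horizontal distance between jar_2_mid and bucket_3 below 0.013 m and z of jar_2_mid in the frame of bucket_3 between 0.037 and 0.047 m) or (horizontal distance between jar_2_mid and bucket_4 below 0.013 m and z of jar_2_mid in the frame of bucket_4 between 0.037 and 0.047 m)) and contact force between the fingers and jar_2 below 0.1 N and horizontal distance between tall_1_mid and tall_2_mid above 0.136 m and horizontal distance between jar_1_mid and jar_2_mid above 0.136 m); the robot touches nothing.
It fails at once if the conical flask is shifted by more than 30 mm or knocked over (distance of flask_mid from where it was at the start of the episode above 0.03 m or angle between flask_mid's own z axis and vertical above 0.6 rad).
It fails at once if the dropper bottle is shifted by more than 30 mm or knocked over (distance of dropper_mid from where it was at the start of the episode above 0.03 m or angle between dropper_mid's own z axis and vertical above 0.6 rad).
It fails at once if a bottle or jar is dropped (moves free of the fingers faster than 0.7 m/s, about 25 mm of fall) ((contact force between the fingers and tall_1 below 0.05 N and linear speed of tall_1 above 0.7 m/s) or (contact force between the fingers and tall_2 below 0.05 N and linear speed of tall_2 above 0.7 m/s) or (contact force between the fingers and jar_1 below 0.05 N and linear speed of jar_1 above 0.7 m/s) or (contact force between the fingers and jar_2 below 0.05 N and linear speed of jar_2 above 0.7 m/s)).
It also fails if it takes over 112 s, if anything falls off the work surface, if the arm or the gripper's body presses on something with over 40 N, if the wrist force passes 120 N, or if a joint passes its speed limit or range.

## Working session

There is one attempt and no reset: what is moved stays moved. The work goes in short steps, Python scripts to look and compute and a tool call to move; the robot and the scene stay as the last step left them, time stands still between calls to the robot, and variables do not carry over. Pictures are saved under pics/ and viewed, about 12 in all and at most 16, crops included, and the job is handed in when it is done.

Besides the shell and the picture viewer there is one more tool, called as name([rows], argument=value, ...), one row to a line, values as JSON. jog_arm: Moves the arm, as the interface text tells. Its arguments: {"type":"object","properties":{"targets":{"type":"array"}},"required":["targets"]}

```bash
mkdir -p pics; cat > h.py <<'E'
import numpy as np, cv2
from bench import ctrl, eyes, ticket
from scipy.spatial.transform import Rotation as R
def world(name,d):
    m=eyes.camera_model(name);K=np.array(m["intrinsics"]);T=np.array(m["extrinsics"])
    v,u=np.mgrid[:480,:640]
    x=(u-K[0,2])/K[0,0]*d;y=(v-K[1,2])/K[1,1]*d
    return np.stack([x,-y,-d],-1)@T[:3,:3].T+T[:3,3]
def ray(name,u,v,z):
    m=eyes.camera_model(name);K=np.array(m["intrinsics"]);T=np.array(m["extrinsics"])
    r=T[:3,:3]@np.array([(u-K[0,2])/K[0,0],-(v-K[1,2])/K[1,1],-1]);o=T[:3,3]
    return o+r*(z-o[2])/r[2]
E
python3 - <<'E'
from h import *
s=ctrl.state();print(s["eef_pos"],s["orientation"],s["gripper_width"],ctrl.grip_depth)
print(R.from_rotvec(s["orientation"]).as_matrix().round(3))
for n in("top","side"):
    p,d=eyes.grab_frame(n);np.savez(n+".npz",p=p,d=d);cv2.imwrite(f"pics/{n}0.png",p[...,::-1])
    m=eyes.camera_model(n);print(n,m)
E
```

```text
[0.15297323 0.6310845  0.2303934 ] [-1.03350807  1.31368106  1.03152718] 0.08559109780861567 -0.0187
[[-0.    -0.972  0.235]
 [-0.002  0.235  0.972]
 [-1.    -0.    -0.002]]
top {'intrinsics': array([[540.32001541,   0.        , 317.1131847 ],
       [  0.        , 540.32001541, 243.95476806],
       [  0.        ,   0.        ,   1.        ]]), 'extrinsics': array([[-0.00549234,  0.98639195, -0.16431909,  0.34474259],
       [-0.99996348, -0.00649362, -0.005557  , -0.02075077],
       [-0.00654841,  0.16428256,  0.98639158,  1.23131714],
       [ 0.        ,  0.        ,  0.        ,  1.        ]])}
side {'intrinsics': array([[512.03272925,   0.        , 325.79078634],
       [  0.        , 512.03272925, 233.67436697],
       [  0.        ,   0.        ,   1.        ]]), 'extrinsics': array([[ 0.87577682,  0.26742709, -0.40186779,  0.16568585],
       [-0.48265594,  0.49828243, -0.72024847, -0.67650243],
       [ 0.00762971,  0.82474079,  0.56545947,  0.59963521],
       [ 0.        ,  0.        ,  0.        ,  1.        ]])}
```

View pics/top0.png

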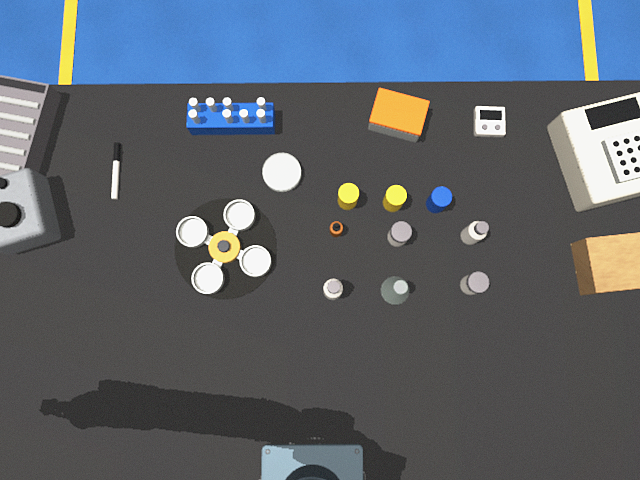

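View pics/side0.png

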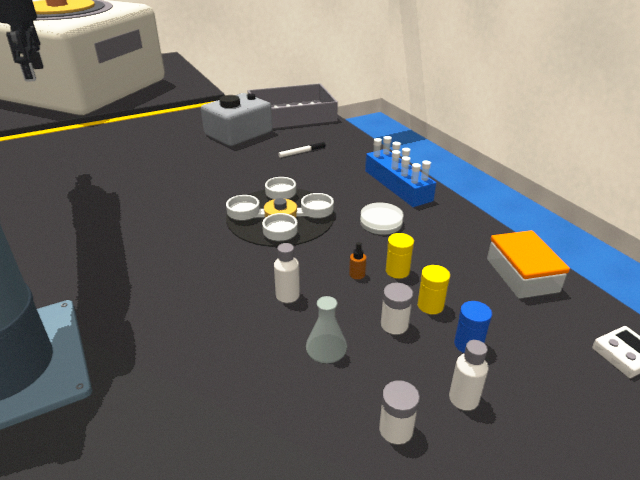

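Top view: the tall bottles are at (334,287) and (477,231), the jars (grey lid as wide as a white body) at (401,233) and (477,282). Left alone are the yellow look-alikes (348,195) and (396,198), the blue one (440,198), the flask (396,290) and the dropper (337,228). The buckets are at (192,231), (240,214), (256,261) and (208,278). The side view agrees. Next I measure, and make a crop to confirm.

```bash
python3 - <<'E'
from h import *
a=np.load("top.npz");p,d=a["p"],a["d"];W=world("top",d)
S=np.load("side.npz");WS=world("side",S["d"]);
def circ(P):
    (c,r)=cv2.minEnclosingCircle((P[:,:2]*1000).astype(np.float32));return np.round(c,1),round(r,1)
for n,u,v,zt in[("tall1",334,287,.104),("tall2",480,229,.104),("jar1",401,232,.072),("jar2",478,281,.072),("flask",399,288,.095),("drop",337,228,.072)]:
    w=W[v-16:v+17,u-16:u+17].reshape(-1,3);q=w[(abs(w[:,2]-zt)<.008)]
    print(n,len(q),"zmax",w[:,2].max().round(3),(q.mean(0)*1000).round(1) if len(q) else'',circ(q) if len(q) else '')
    c=q[:,:2].mean(0)
    f=WS.reshape(-1,3);g=f[(np.hypot(*(f[:,:2]-c).T)<.03)&(abs(f[:,2]-zt)<.006)];print("   side",len(g),(g.mean(0)*1000).round(1) if len(g) else'')
for u,v in[(192,231),(240,214),(256,261),(208,278)]:
    w=W[v-22:v+23,u-22:u+23].reshape(-1,3);c=ray("top",u,v,.034)[:2]
    q=w[(w[:,2]>.028)&(w[:,2]<.040)&(np.hypot(*(w[:,:2]-c).T)<.042)];print("bucket",c.round(4),len(q),circ(q),(q.mean(0)*1000).round(1))
    hs=cv2.cvtColor(p,cv2.COLOR_RGB2HSV)
    m=((hs[...,2]>150)&(hs[...,1]<60)).astype(np.uint8)
    mm=np.zeros_like(m);cv2.circle(mm,(u,v),19,1,-1);m*=mm
    (cx,cy),(A,B),_=cv2.fitEllipse(cv2.convexHull(np.argwhere(m)[:,::-1].astype(np.float32)));print("  img",cx,cy,A,B,ray("top",cx,cy,.034).round(4))
crop=cv2.resize(p[170:310,300:510],None,fx=3.8,fy=3.8,interpolation=cv2.INTER_CUBIC);cv2.imwrite("pics/crop.png",crop[...,::-1])
E
```

```text
tall1 129 zmax 1.231 [443.2 -48.1 104.3] (array([443.3, -48.1]), 13.1)
   side 166 [438.3 -50.5 103.2]
tall2 136 zmax 1.231 [ 567.3 -364.2  104.1] (array([ 567.8, -365.6]), 14.7)
   side 304 [ 562.9 -366.2  103.4]
jar1 349 zmax 1.231 [ 565.5 -197.5   72.2] (array([ 565.7, -198. ]), 22.8)
   side 505 [ 560.6 -200.3   71.6]
jar2 369 zmax 1.231 [ 454.  -359.    72.3] (array([ 454.5, -359.6]), 23.0)
   side 946 [ 449.6 -361.8   71.7]
flask 158 zmax 1.231 [ 442.7 -189.1   95.7] (array([ 442.8, -189.2]), 14.9)
   side 242 [ 438.7 -190.2   95. ]
drop 17 zmax 1.231 [580.5 -57.   71.4] (array([580.9, -56.9]), 4.9)
   side 26 [576.1 -58.8  70.5]
bucket [0.5757 0.2685] 194 (array([577.9, 269.5]), 35.3) [577.2 269.7  33.1]
  img 192.43865966796875 231.79978942871094 30.763002395629883 35.356422424316406 [0.5739 0.2674 0.034 ]
bucket [0.6143 0.1606] 186 (array([615.2, 162.8]), 35.0) [615.1 162.7  33.6]
  img 238.22068786621094 214.94659423828125 30.368209838867188 33.5384521484375 [0.6121 0.1646 0.034 ]
bucket [0.5065 0.1229] 182 (array([509. , 124.8]), 35.0) [509.6 125.1  33.9]
  img 254.23617553710938 260.1777038574219 31.16179656982422 32.88975143432617 [0.5083 0.1269 0.034 ]
bucket [0.469  0.2293] 198 (array([470.6, 231. ]), 35.2) [470.8 231.5  33.6]
  img 207.4039306640625 276.65032958984375 30.76757049560547 35.266265869140625 [0.472  0.2307 0.034 ]
```

View pics/crop.png

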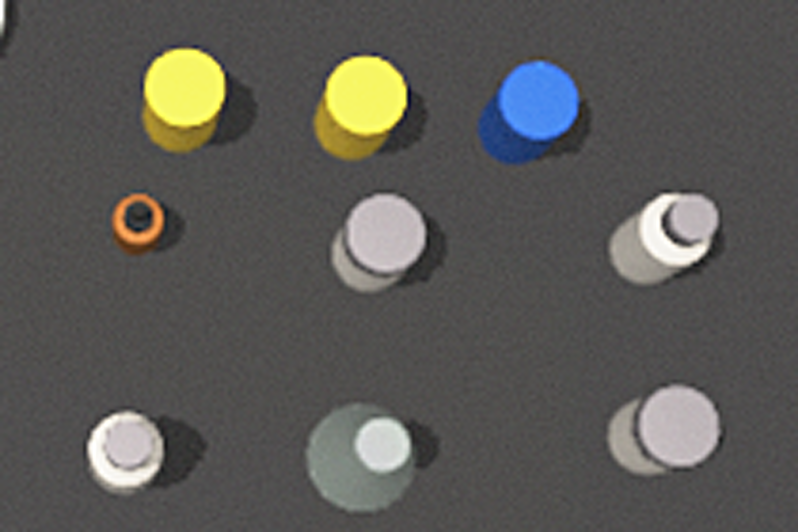

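The crop confirms it: two white bodies with small grey caps (tall), two with full-width grey lids (jars). The yellow and blue ones are plain look-alikes. The tool yaw (jaws mostly along y) clears everything, so I keep it and need only translations.

```bash
cat >> h.py <<'E'
PT=dict(A=(.576,.268),B=(.613,.162),C=(.507,.124),D=(.469,.230),tall1=(.441,-.049),tall2=(.5655,-.366),jar1=(.5635,-.199),jar2=(.452,-.3605))
def to(name,z):
    s=ctrl.state();M=R.from_rotvec(s["orientation"]).as_matrix()
    q=PT[name] if isinstance(name,str) else name
    return (M.T@(np.r_[q,z]-s["eef_pos"])).round(4)
E
python3 - <<'E'
from h import *
print(to((.40,.30),.2),to("tall1",.2))
E
```

```text
[ 0.031  -0.318  -0.2637] [ 0.0315 -0.4401 -0.5932]
```

jog_arm([
  [[0, -0.08, -0.066, 0, 0, 0, 0], [0, -0.12, -0.099, 0, 0, 0, 0], [0, -0.16, -0.132, 0, 0, 0, 0], [0, -0.2, -0.165, 0, 0, 0, 0], [0, -0.24, -0.198, 0, 0, 0, 0], [0, -0.28, -0.231, 0, 0, 0, 0], [0.03, -0.318, -0.264, 0, 0, 0, 0], [0.03, -0.318, -0.264, 0, 0, 0, 0], [0.03, -0.318, -0.264, 0, 0, 0, 0], [0.03, -0.333, -0.305, 0, 0, 0, 0], [0.03, -0.348, -0.346, 0, 0, 0, 0], [0.03, -0.364, -0.387, 0, 0, 0, 0], [0.03, -0.379, -0.428, 0, 0, 0, 0], [0.03, -0.394, -0.469, 0, 0, 0, 0], [0.03, -0.41, -0.51, 0, 0, 0, 0], [0.03, -0.425, -0.551, 0, 0, 0, 0], [0.031, -0.44, -0.593, 0, 0, 0, 0], [0.031, -0.44, -0.593, 0, 0, 0, 0], [0.031, -0.44, -0.593, 0, 0, 0, 0], [0.031, -0.44, -0.593, 0, 0, 0, 0]],
])

```text
time: 2.1
eef_pos: [0.4409, -0.047, 0.2001]
orientation: [-1.033, 1.312, 1.034]
force: [-0.3, 0.1, -0.1]
gripper_width: 0.0855
```

```bash
python3 - <<'E'
from h import *
s=ctrl.state();print(s["time"],s["eef_pos"],s["orientation"],s["joints"],to("tall1",.037))
for n in("top","side"):
    p,d=eyes.grab_frame(n);cv2.imwrite(f"pics/{n}1.png",p[...,::-1])
E
```

```text
2.1 [ 0.44086326 -0.04700809  0.20010514] [-1.03286731  1.31183682  1.03411163] [-0.26777044  0.23199382  0.31319713  2.10561868 -0.09789705  0.81787098
  1.43926763] [ 0.1631 -0.0007 -0.002 ]
```

View pics/side1.png

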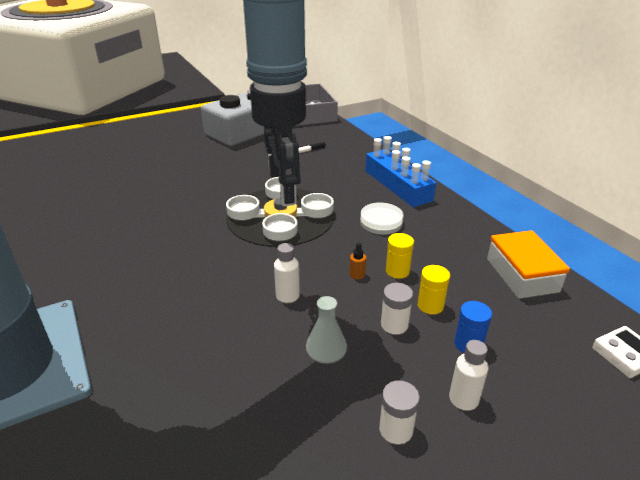

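Side view: the gripper hangs over tall_1, fingertips at about (288,200) and bottle at (287,275). I go down and grip.

jog_arm([
  [[0.04, -0.001, -0.002, 0, 0, 0, 0], [0.08, -0.001, -0.002, 0, 0, 0, 0], [0.11, -0.001, -0.002, 0, 0, 0, 0], [0.14, -0.001, -0.002, 0, 0, 0, 0], [0.163, -0.001, -0.002, 0, 0, 0, 0], [0.163, -0.001, -0.002, 0, 0, 0, 0], [0.163, -0.001, -0.002, 0, 0, 0, 255], [0.163, -0.001, -0.002, 0, 0, 0, 255], [0.163, -0.001, -0.002, 0, 0, 0, 255], [0.163, -0.001, -0.002, 0, 0, 0, 255], [0.163, -0.001, -0.002, 0, 0, 0, 255], [0.163, -0.001, -0.002, 0, 0, 0, 255], [0.163, -0.001, -0.002, 0, 0, 0, 255], [0.163, -0.001, -0.002, 0, 0, 0, 255], [0.163, -0.001, -0.002, 0, 0, 0, 255], [0.163, -0.001, -0.002, 0, 0, 0, 255]],
])

```text
time: 3.8
eef_pos: [0.4428, -0.05, 0.0387]
orientation: [-1.033, 1.31, 1.031]
force: [-0.1, 1.0, 8.5]
gripper_width: 0.0405
```

```bash
python3 - <<'E'
from h import *
s=ctrl.state();print(s["time"],s["eef_pos"],s["gripper_width"],to("tall1",.2),to((.46,.05),.2),to("A",.2))
E
```

```text
3.8 [ 0.44282621 -0.05004416  0.03868439] 0.040546455627665394 [-0.1613  0.0016  0.0008] [-0.1612  0.0064  0.1015] [-0.1608 -0.055   0.3406]
```

jog_arm([
  [[-0.02, 0, 0, 0, 0, 0, 255], [-0.05, 0, 0, 0, 0, 0, 255], [-0.08, 0, 0, 0, 0, 0, 255], [-0.12, 0, 0, 0, 0, 0, 255], [-0.163, 0, 0, 0, 0, 0, 255], [-0.163, -0.003, 0.02, 0, 0, 0, 255], [-0.163, -0.008, 0.05, 0, 0, 0, 255], [-0.163, -0.015, 0.09, 0, 0, 0, 255], [-0.163, -0.022, 0.13, 0, 0, 0, 255], [-0.163, -0.028, 0.17, 0, 0, 0, 255], [-0.163, -0.035, 0.21, 0, 0, 0, 255], [-0.163, -0.042, 0.25, 0, 0, 0, 255], [-0.163, -0.048, 0.29, 0, 0, 0, 255], [-0.163, -0.053, 0.32, 0, 0, 0, 255], [-0.163, -0.057, 0.335, 0, 0, 0, 255], [-0.163, -0.057, 0.34, 0, 0, 0, 255], [-0.163, -0.057, 0.34, 0, 0, 0, 255], [-0.163, -0.057, 0.34, 0, 0, 0, 255]],
])

```text
time: 5.6
eef_pos: [0.5768, 0.265, 0.2005]
orientation: [-1.032, 1.314, 1.031]
force: [-0.1, -0.2, -1.2]
gripper_width: 0.0406
```

```bash
python3 - <<'E'
from h import *
s=ctrl.state();print(s["time"],s["eef_pos"],s["gripper_width"],s["force"],to("A",.055))
p,d=eyes.grab_frame("side");cv2.imwrite("pics/side2.png",cv2.resize(p[60:260,160:400],None,fx=3,fy=3)[...,::-1])
E
```

```text
5.6 [0.57677947 0.26502555 0.20051574] 0.040576049657381326 [-0.11465377 -0.21079316 -1.16583975] [0.1455 0.0015 0.0028]
```

View pics/side2.png

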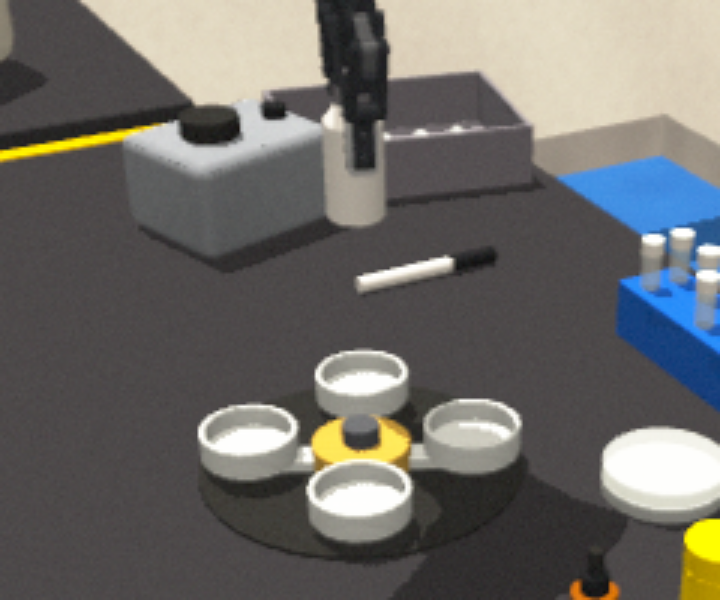

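The bottle hangs upright in the jaws above the far bucket, at crop (355,170). I lower it slowly and look at the force.

jog_arm([
  [[0.03, 0.001, 0.003, 0, 0, 0, 255], [0.06, 0.001, 0.003, 0, 0, 0, 255], [0.09, 0.001, 0.003, 0, 0, 0, 255], [0.11, 0.001, 0.003, 0, 0, 0, 255], [0.125, 0.001, 0.003, 0, 0, 0, 255], [0.133, 0.001, 0.003, 0, 0, 0, 255], [0.137, 0.001, 0.003, 0, 0, 0, 255], [0.14, 0.001, 0.003, 0, 0, 0, 255], [0.142, 0.001, 0.003, 0, 0, 0, 255], [0.143, 0.001, 0.003, 0, 0, 0, 255], [0.144, 0.001, 0.003, 0, 0, 0, 255], [0.144, 0.001, 0.003, 0, 0, 0, 255], [0.144, 0.001, 0.003, 0, 0, 0, 255], [0.144, 0.001, 0.003, 0, 0, 0, 255]],
])

```text
time: 7.05
eef_pos: [0.5772, 0.27, 0.0568]
orientation: [-1.032, 1.311, 1.032]
force: [0.4, -0.1, 4.5]
gripper_width: 0.0404
```

```bash
python3 - <<'E'
from h import *
s=ctrl.state();print(s["time"],s["eef_pos"],s["gripper_width"],s["force"],to("A",.055))
p,d=eyes.grab_frame("side");cv2.imwrite("pics/side3.png",cv2.resize(p[60:260,160:400],None,fx=3,fy=3)[...,::-1])
E
```

```text
7.05 [0.5771632  0.26995749 0.05683254] 0.040410510172522916 [ 0.36376156 -0.05540107  4.54145797] [ 0.0018  0.0007 -0.0022]
```

View pics/side3.png

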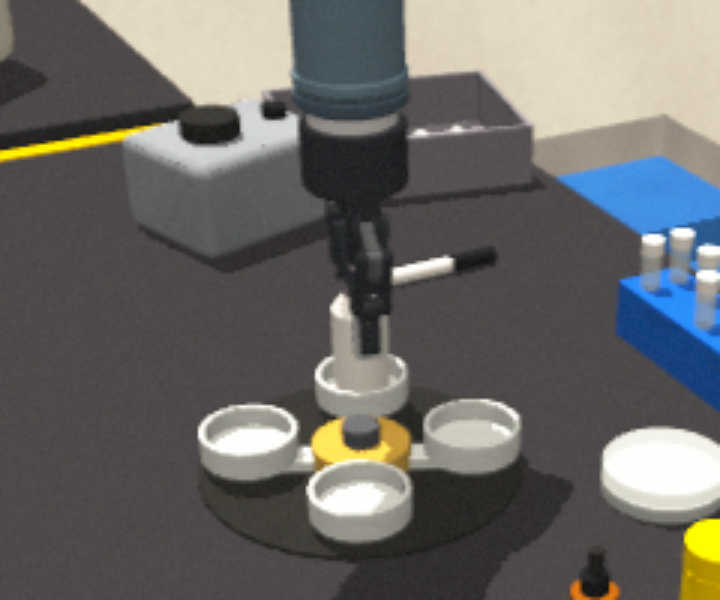

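Seated in the far bucket, centred: contact force 4.5 N at the expected height. I release, lift and move on to jar_1.

jog_arm([
  [[0, 0, 0, 0, 0, 0, 100], [0, 0, 0, 0, 0, 0, 0], [0, 0, 0, 0, 0, 0, 0], [0, 0, 0, 0, 0, 0, 0], [0, 0, 0, 0, 0, 0, 0], [-0.02, 0, 0, 0, 0, 0, 0], [-0.05, 0, 0, 0, 0, 0, 0], [-0.09, 0, 0, 0, 0, 0, 0], [-0.135, 0, 0, 0, 0, 0, 0], [-0.145, -0.01, -0.04, 0, 0, 0, 0], [-0.145, -0.02, -0.085, 0, 0, 0, 0], [-0.145, -0.03, -0.13, 0, 0, 0, 0], [-0.145, -0.04, -0.175, 0, 0, 0, 0], [-0.145, -0.05, -0.22, 0, 0, 0, 0], [-0.145, -0.06, -0.265, 0, 0, 0, 0], [-0.145, -0.07, -0.31, 0, 0, 0, 0], [-0.145, -0.08, -0.355, 0, 0, 0, 0], [-0.145, -0.09, -0.4, 0, 0, 0, 0], [-0.145, -0.097, -0.44, 0, 0, 0, 0], [-0.145, -0.097, -0.459, 0, 0, 0, 0]],
])

```text
time: 9.1
eef_pos: [0.5619, -0.2045, 0.2016]
orientation: [-1.03, 1.316, 1.027]
force: [0.5, -0.8, -0.7]
gripper_width: 0.0854
```

jog_arm([
  [[0, 0, 0, 0, 0, 0, 0], [0, 0, 0, 0, 0, 0, 0]],
])

```text
time: 9.3
eef_pos: [0.563, -0.1985, 0.2012]
orientation: [-1.032, 1.312, 1.033]
force: [0.2, 0.6, -0.4]
gripper_width: 0.085
```

```bash
python3 - <<'E'
from h import *
s=ctrl.state();print(s["time"],s["eef_pos"],s["gripper_width"],s["force"],s["orientation"],to("jar1",.022))
p,d=eyes.grab_frame("side");cv2.imwrite("pics/side4.png",p[...,::-1])
E
```

```text
9.3 [ 0.56301023 -0.19845894  0.2011811 ] 0.08498112269501064 [ 0.16309879  0.57902177 -0.41439936] [-1.03150921  1.31188858  1.03266638] [ 0.1792 -0.0006 -0.0006]
```

View pics/side4.png

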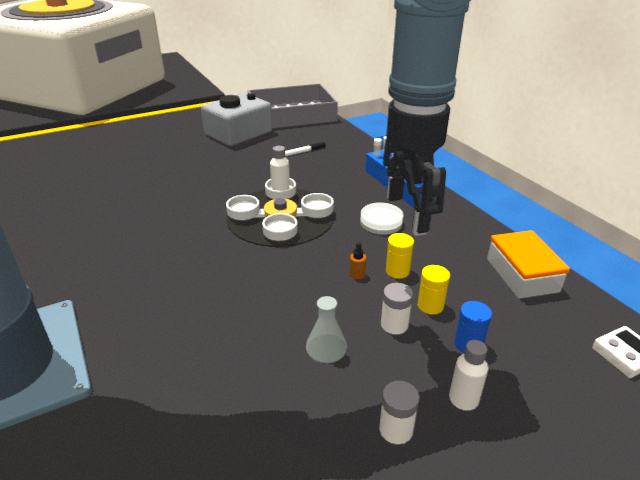

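Tall_1 stands in the far bucket (280,170), and the gripper is over jar_1 (397,308). I descend and grip.

jog_arm([
  [[0.04, -0.001, -0.001, 0, 0, 0, 0], [0.08, -0.001, -0.001, 0, 0, 0, 0], [0.12, -0.001, -0.001, 0, 0, 0, 0], [0.155, -0.001, -0.001, 0, 0, 0, 0], [0.178, -0.001, -0.001, 0, 0, 0, 0], [0.178, -0.001, -0.001, 0, 0, 0, 0], [0.178, -0.001, -0.001, 0, 0, 0, 255], [0.178, -0.001, -0.001, 0, 0, 0, 255], [0.178, -0.001, -0.001, 0, 0, 0, 255], [0.178, -0.001, -0.001, 0, 0, 0, 255], [0.178, -0.001, -0.001, 0, 0, 0, 255], [0.178, -0.001, -0.001, 0, 0, 0, 255], [0.178, -0.001, -0.001, 0, 0, 0, 255], [0.178, -0.001, -0.001, 0, 0, 0, 255], [0.178, -0.001, -0.001, 0, 0, 0, 255]],
])

```text
time: 10.85
eef_pos: [0.5652, -0.2001, 0.0252]
orientation: [-1.034, 1.31, 1.031]
force: [-0.9, 2.5, 5.8]
gripper_width: 0.0449
```

```bash
python3 - <<'E'
from h import *
s=ctrl.state();print(s["eef_pos"],s["gripper_width"],s["force"],to("B",.2))
E
```

```text
[ 0.56524612 -0.20014157  0.02517409] 0.04490392328157734 [-0.93080068  2.47071776  5.76646494] [-0.1747  0.0382  0.3634]
```

jog_arm([
  [[-0.02, 0, 0, 0, 0, 0, 255], [-0.05, 0, 0, 0, 0, 0, 255], [-0.09, 0, 0, 0, 0, 0, 255], [-0.13, 0, 0, 0, 0, 0, 255], [-0.165, 0, 0, 0, 0, 0, 255], [-0.175, 0.003, 0.03, 0, 0, 0, 255], [-0.175, 0.007, 0.07, 0, 0, 0, 255], [-0.175, 0.011, 0.11, 0, 0, 0, 255], [-0.175, 0.016, 0.15, 0, 0, 0, 255], [-0.175, 0.02, 0.19, 0, 0, 0, 255], [-0.175, 0.024, 0.23, 0, 0, 0, 255], [-0.175, 0.028, 0.27, 0, 0, 0, 255], [-0.175, 0.032, 0.31, 0, 0, 0, 255], [-0.175, 0.036, 0.34, 0, 0, 0, 255], [-0.175, 0.038, 0.357, 0, 0, 0, 255], [-0.175, 0.038, 0.363, 0, 0, 0, 255], [-0.175, 0.038, 0.363, 0, 0, 0, 255], [-0.175, 0.038, 0.363, 0, 0, 0, 255]],
])

```text
time: 12.65
eef_pos: [0.6125, 0.1587, 0.1984]
orientation: [-1.031, 1.314, 1.029]
force: [-0.3, -1.0, -1.8]
gripper_width: 0.0448
```

```bash
python3 - <<'E'
from h import *
s=ctrl.state();print(s["eef_pos"],s["gripper_width"],s["force"],to("B",.042))
E
```

```text
[0.6124563  0.15867094 0.19844953] 0.044777269854146436 [-0.26430313 -0.9691817  -1.83127914] [0.1564 0.0003 0.0036]
```

jog_arm([
  [[0.03, 0, 0.001, 0, 0, 0, 255], [0.07, 0, 0.001, 0, 0, 0, 255], [0.1, 0, 0.001, 0, 0, 0, 255], [0.125, 0, 0.001, 0, 0, 0, 255], [0.14, 0, 0.001, 0, 0, 0, 255], [0.147, 0, 0.001, 0, 0, 0, 255], [0.15, 0, 0.001, 0, 0, 0, 255], [0.152, 0, 0.001, 0, 0, 0, 255], [0.154, 0, 0.001, 0, 0, 0, 255], [0.155, 0, 0.001, 0, 0, 0, 255], [0.156, 0, 0.001, 0, 0, 0, 255], [0.156, 0, 0.001, 0, 0, 0, 255], [0.156, 0, 0.001, 0, 0, 0, 255]],
])

```text
time: 13.95
eef_pos: [0.613, 0.1625, 0.0432]
orientation: [-1.032, 1.311, 1.032]
force: [-2.0, -0.4, 5.8]
gripper_width: 0.045
```

```bash
python3 - <<'E'
from h import *
s=ctrl.state();print(s["eef_pos"],s["gripper_width"],s["force"],to("B",.2),to("jar2",.2))
p,d=eyes.grab_frame("side");cv2.imwrite("pics/side5.png",cv2.resize(p[60:260,160:400],None,fx=3,fy=3)[...,::-1])
E
```

```text
[0.61301204 0.16253687 0.04320053] 0.04503615481951827 [-2.04952694 -0.44456628  5.75295914] [-0.1568 -0.0003 -0.0004] [-0.1572  0.0332 -0.5461]
```

View pics/side5.png

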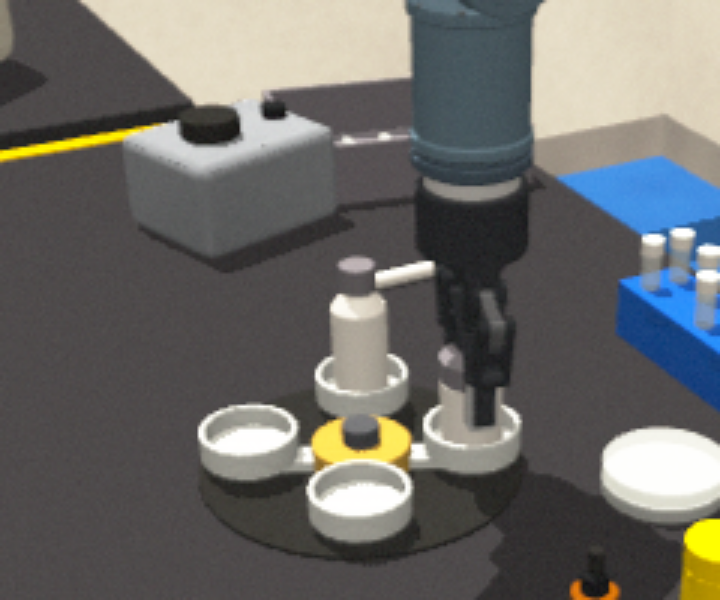

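Jar_1 is seated centrally in the right bucket and tall_1 is upright in the far one. I release and go to jar_2.

jog_arm([
  [[0, 0, 0, 0, 0, 0, 100], [0, 0, 0, 0, 0, 0, 0], [0, 0, 0, 0, 0, 0, 0], [0, 0, 0, 0, 0, 0, 0], [0, 0, 0, 0, 0, 0, 0], [-0.02, 0, 0, 0, 0, 0, 0], [-0.06, 0, 0, 0, 0, 0, 0], [-0.11, 0, 0, 0, 0, 0, 0], [-0.155, 0, 0, 0, 0, 0, 0], [-0.157, 0.003, -0.045, 0, 0, 0, 0], [-0.157, 0.006, -0.09, 0, 0, 0, 0], [-0.157, 0.009, -0.135, 0, 0, 0, 0], [-0.157, 0.012, -0.18, 0, 0, 0, 0], [-0.157, 0.015, -0.225, 0, 0, 0, 0], [-0.157, 0.018, -0.27, 0, 0, 0, 0], [-0.157, 0.021, -0.315, 0, 0, 0, 0], [-0.157, 0.024, -0.36, 0, 0, 0, 0], [-0.157, 0.027, -0.405, 0, 0, 0, 0], [-0.157, 0.03, -0.45, 0, 0, 0, 0], [-0.157, 0.033, -0.495, 0, 0, 0, 0]],
])

```text
time: 16.0
eef_pos: [0.4631, -0.3126, 0.1995]
orientation: [-1.033, 1.312, 1.032]
force: [0.5, -0.8, 0.1]
gripper_width: 0.0855
```

jog_arm([
  [[0, 0, -0.03, 0, 0, 0, 0], [0, 0, -0.051, 0, 0, 0, 0], [0, 0, -0.051, 0, 0, 0, 0], [0, 0, -0.051, 0, 0, 0, 0]],
])

```text
time: 16.4
eef_pos: [0.4517, -0.3603, 0.1991]
orientation: [-1.031, 1.312, 1.032]
force: [0.4, 0.2, -0.5]
gripper_width: 0.0854
```

```bash
python3 - <<'E'
from h import *
s=ctrl.state();print(s["time"],s["eef_pos"],s["gripper_width"],s["force"],s["orientation"],s["joints"][6],to("jar2",.022))
p,d=eyes.grab_frame("side");cv2.imwrite("pics/side6.png",p[...,::-1])
E
```

```text
16.4 [ 0.45173248 -0.36032782  0.19913093] 0.085448904002907 [ 0.38216184  0.15846106 -0.54359575] [-1.0313616   1.31233853  1.03215028] 2.1127493538187334 [ 0.1771 -0.0003 -0.0002]
```

View pics/side6.png

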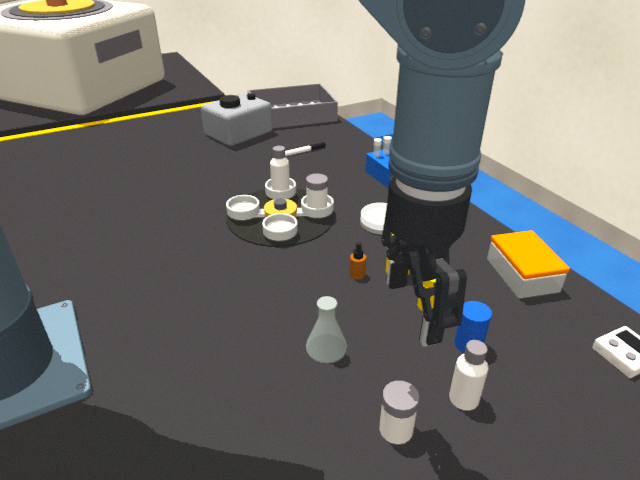

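Jar_1 stands in the right bucket (317,195), flask and dropper are untouched, and the gripper is over jar_2 (399,412).

jog_arm([
  [[0.04, 0, 0, 0, 0, 0, 0], [0.08, 0, 0, 0, 0, 0, 0], [0.12, 0, 0, 0, 0, 0, 0], [0.155, 0, 0, 0, 0, 0, 0], [0.176, 0, 0, 0, 0, 0, 0], [0.176, 0, 0, 0, 0, 0, 0], [0.176, 0, 0, 0, 0, 0, 255], [0.176, 0, 0, 0, 0, 0, 255], [0.176, 0, 0, 0, 0, 0, 255], [0.176, 0, 0, 0, 0, 0, 255], [0.176, 0, 0, 0, 0, 0, 255], [0.176, 0, 0, 0, 0, 0, 255], [0.176, 0, 0, 0, 0, 0, 255], [0.176, 0, 0, 0, 0, 0, 255], [0.176, 0, 0, 0, 0, 0, 255]],
])

```text
time: 17.95
eef_pos: [0.453, -0.3609, 0.025]
orientation: [-1.034, 1.311, 1.03]
force: [-0.6, 2.7, 6.5]
gripper_width: 0.0444
```

```bash
python3 - <<'E'
from h import *
s=ctrl.state();print(s["eef_pos"],s["gripper_width"],s["force"],to("D",.2))
E
```

```text
[ 0.45304763 -0.36086692  0.02502978] 0.044445673380139016 [-0.58929191  2.68055713  6.5036072 ] [-0.1754  0.123   0.578 ]
```

jog_arm([
  [[-0.02, 0, 0, 0, 0, 0, 255], [-0.05, 0, 0, 0, 0, 0, 255], [-0.09, 0, 0, 0, 0, 0, 255], [-0.13, 0, 0, 0, 0, 0, 255], [-0.165, 0, 0, 0, 0, 0, 255], [-0.175, 0.006, 0.03, 0, 0, 0, 255], [-0.175, 0.015, 0.07, 0, 0, 0, 255], [-0.175, 0.023, 0.11, 0, 0, 0, 255], [-0.175, 0.032, 0.15, 0, 0, 0, 255], [-0.175, 0.04, 0.19, 0, 0, 0, 255], [-0.175, 0.049, 0.23, 0, 0, 0, 255], [-0.175, 0.057, 0.27, 0, 0, 0, 255], [-0.175, 0.066, 0.31, 0, 0, 0, 255], [-0.175, 0.074, 0.35, 0, 0, 0, 255], [-0.175, 0.083, 0.39, 0, 0, 0, 255], [-0.175, 0.092, 0.43, 0, 0, 0, 255], [-0.175, 0.1, 0.47, 0, 0, 0, 255], [-0.175, 0.109, 0.51, 0, 0, 0, 255], [-0.175, 0.117, 0.55, 0, 0, 0, 255], [-0.175, 0.122, 0.572, 0, 0, 0, 255]],
])

```text
time: 19.95
eef_pos: [0.4675, 0.2281, 0.1991]
orientation: [-1.034, 1.308, 1.035]
force: [0.6, -0.1, -1.9]
gripper_width: 0.0448
```

jog_arm([
  [[0, 0.001, 0.006, 0, 0, 0, 255], [0, 0.001, 0.006, 0, 0, 0, 255], [0, 0.001, 0.006, 0, 0, 0, 255]],
])

```text
time: 20.25
eef_pos: [0.4686, 0.2283, 0.1985]
orientation: [-1.032, 1.314, 1.03]
force: [0.6, -0.8, -1.0]
gripper_width: 0.0444
```

```bash
python3 - <<'E'
from h import *
s=ctrl.state();print(s["time"],s["eef_pos"],s["gripper_width"],s["force"],to("D",.042))
E
```

```text
20.25 [0.46857192 0.22829366 0.19848461] 0.04436330107595729 [ 0.62781453 -0.78811907 -0.97432158] [0.1565 0.     0.0019]
```

jog_arm([
  [[0.03, 0, 0.001, 0, 0, 0, 255], [0.07, 0, 0.001, 0, 0, 0, 255], [0.1, 0, 0.001, 0, 0, 0, 255], [0.125, 0, 0.001, 0, 0, 0, 255], [0.14, 0, 0.001, 0, 0, 0, 255], [0.147, 0, 0.001, 0, 0, 0, 255], [0.15, 0, 0.001, 0, 0, 0, 255], [0.152, 0, 0.001, 0, 0, 0, 255], [0.154, 0, 0.001, 0, 0, 0, 255], [0.155, 0, 0.001, 0, 0, 0, 255], [0.156, 0, 0.001, 0, 0, 0, 255], [0.156, 0, 0.001, 0, 0, 0, 255], [0.156, 0, 0.001, 0, 0, 0, 255]],
])

```text
time: 21.55
eef_pos: [0.4691, 0.2314, 0.043]
orientation: [-1.032, 1.311, 1.032]
force: [-1.9, -0.6, 6.0]
gripper_width: 0.0442
```

```bash
python3 - <<'E'
from h import *
s=ctrl.state();print(s["eef_pos"],s["gripper_width"],s["force"],to("D",.2),to("tall2",.2))
p,d=eyes.grab_frame("side");cv2.imwrite("pics/side7.png",cv2.resize(p[60:260,160:400],None,fx=3,fy=3)[...,::-1])
E
```

```text
[0.46906364 0.23135339 0.04301535] 0.044236435548278885 [-1.9423565  -0.61014626  5.95193859] [-0.157  -0.0004 -0.0012] [-0.1572 -0.2345 -0.5577]
```

View pics/side7.png

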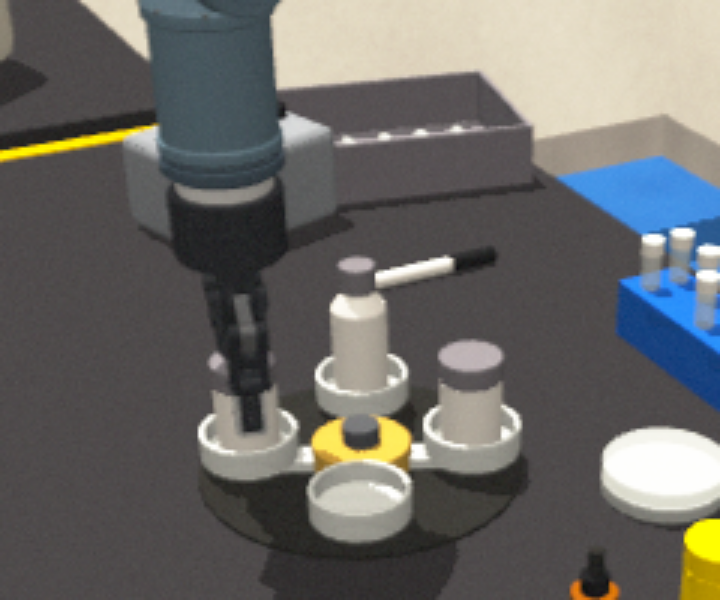

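Jar_2 is down in the left bucket, directly opposite jar_1, and the near bucket is free for tall_2. I release and go to tall_2.

jog_arm([
  [[0, 0, 0, 0, 0, 0, 100], [0, 0, 0, 0, 0, 0, 0], [0, 0, 0, 0, 0, 0, 0], [0, 0, 0, 0, 0, 0, 0], [0, 0, 0, 0, 0, 0, 0], [-0.02, 0, 0, 0, 0, 0, 0], [-0.06, 0, 0, 0, 0, 0, 0], [-0.11, 0, 0, 0, 0, 0, 0], [-0.155, 0, 0, 0, 0, 0, 0], [-0.157, -0.015, -0.036, 0, 0, 0, 0], [-0.157, -0.034, -0.08, 0, 0, 0, 0], [-0.157, -0.052, -0.124, 0, 0, 0, 0], [-0.157, -0.071, -0.168, 0, 0, 0, 0], [-0.157, -0.089, -0.212, 0, 0, 0, 0], [-0.157, -0.108, -0.256, 0, 0, 0, 0], [-0.157, -0.126, -0.3, 0, 0, 0, 0], [-0.157, -0.145, -0.344, 0, 0, 0, 0], [-0.157, -0.163, -0.388, 0, 0, 0, 0], [-0.157, -0.182, -0.432, 0, 0, 0, 0], [-0.157, -0.2, -0.476, 0, 0, 0, 0]],
])

```text
time: 23.6
eef_pos: [0.551, -0.2804, 0.1993]
orientation: [-1.032, 1.312, 1.032]
force: [1.5, -0.6, -0.7]
gripper_width: 0.0852
```

jog_arm([
  [[0, -0.017, -0.041, 0, 0, 0, 0], [0, -0.033, -0.08, 0, 0, 0, 0], [0, -0.034, -0.082, 0, 0, 0, 0], [0, -0.034, -0.082, 0, 0, 0, 0], [0, -0.034, -0.082, 0, 0, 0, 0]],
])

```text
time: 24.1
eef_pos: [0.5649, -0.3645, 0.1989]
orientation: [-1.032, 1.311, 1.035]
force: [0.0, 0.4, -0.0]
gripper_width: 0.0855
```

```bash
python3 - <<'E'
from h import *
s=ctrl.state();print(s["time"],s["eef_pos"],s["gripper_width"],s["force"],s["orientation"],s["joints"][6],to("tall2",.037))
E
```

```text
24.1 [ 0.56486381 -0.36451591  0.19889365] 0.08550589368266336 [ 0.00238334  0.41723602 -0.01947685] [-1.03198496  1.31103311  1.03450387] 2.0140802266326583 [ 0.1619 -0.0011 -0.0015]
```

jog_arm([
  [[0.04, -0.001, -0.001, 0, 0, 0, 0], [0.08, -0.001, -0.001, 0, 0, 0, 0], [0.11, -0.001, -0.001, 0, 0, 0, 0], [0.14, -0.001, -0.001, 0, 0, 0, 0], [0.162, -0.001, -0.001, 0, 0, 0, 0], [0.162, -0.001, -0.001, 0, 0, 0, 0], [0.162, -0.001, -0.001, 0, 0, 0, 255], [0.162, -0.001, -0.001, 0, 0, 0, 255], [0.162, -0.001, -0.001, 0, 0, 0, 255], [0.162, -0.001, -0.001, 0, 0, 0, 255], [0.162, -0.001, -0.001, 0, 0, 0, 255], [0.162, -0.001, -0.001, 0, 0, 0, 255], [0.162, -0.001, -0.001, 0, 0, 0, 255], [0.162, -0.001, -0.001, 0, 0, 0, 255], [0.162, -0.001, -0.001, 0, 0, 0, 255]],
])

```text
time: 25.6
eef_pos: [0.5668, -0.3675, 0.0393]
orientation: [-1.034, 1.31, 1.031]
force: [-0.4, 2.2, 6.5]
gripper_width: 0.0403
```

```bash
python3 - <<'E'
from h import *
s=ctrl.state();print(s["eef_pos"],s["gripper_width"],s["force"],to("C",.2))
E
```

```text
[ 0.56677463 -0.36745012  0.03927359] 0.04025762295296561 [-0.44989369  2.22651933  6.45837171] [-0.1611  0.1732  0.4637]
```

jog_arm([
  [[-0.02, 0, 0, 0, 0, 0, 255], [-0.05, 0, 0, 0, 0, 0, 255], [-0.09, 0, 0, 0, 0, 0, 255], [-0.13, 0, 0, 0, 0, 0, 255], [-0.162, 0, 0, 0, 0, 0, 255], [-0.162, 0.01, 0.025, 0, 0, 0, 255], [-0.162, 0.024, 0.065, 0, 0, 0, 255], [-0.162, 0.039, 0.105, 0, 0, 0, 255], [-0.162, 0.054, 0.145, 0, 0, 0, 255], [-0.162, 0.069, 0.185, 0, 0, 0, 255], [-0.162, 0.084, 0.225, 0, 0, 0, 255], [-0.162, 0.099, 0.265, 0, 0, 0, 255], [-0.162, 0.114, 0.305, 0, 0, 0, 255], [-0.162, 0.129, 0.345, 0, 0, 0, 255], [-0.162, 0.144, 0.385, 0, 0, 0, 255], [-0.162, 0.158, 0.422, 0, 0, 0, 255], [-0.162, 0.168, 0.45, 0, 0, 0, 255], [-0.162, 0.173, 0.463, 0, 0, 0, 255], [-0.162, 0.173, 0.463, 0, 0, 0, 255], [-0.162, 0.173, 0.463, 0, 0, 0, 255]],
])

```text
time: 27.6
eef_pos: [0.5066, 0.1214, 0.1995]
orientation: [-1.032, 1.313, 1.03]
force: [0.3, -0.1, -2.6]
gripper_width: 0.0405
```

```bash
python3 - <<'E'
from h import *
s=ctrl.state();print(s["eef_pos"],s["gripper_width"],s["force"],to("C",.056))
E
```

```text
[0.50657945 0.12140846 0.19953322] 0.04053899520793303 [ 0.31537491 -0.06806368 -2.57836022] [0.1435 0.0003 0.0027]
```

jog_arm([
  [[0.03, 0, 0.001, 0, 0, 0, 255], [0.06, 0, 0.001, 0, 0, 0, 255], [0.09, 0, 0.001, 0, 0, 0, 255], [0.11, 0, 0.001, 0, 0, 0, 255], [0.125, 0, 0.001, 0, 0, 0, 255], [0.132, 0, 0.001, 0, 0, 0, 255], [0.136, 0, 0.001, 0, 0, 0, 255], [0.139, 0, 0.001, 0, 0, 0, 255], [0.141, 0, 0.001, 0, 0, 0, 255], [0.142, 0, 0.001, 0, 0, 0, 255], [0.143, 0, 0.001, 0, 0, 0, 255], [0.143, 0, 0.001, 0, 0, 0, 255], [0.143, 0, 0.001, 0, 0, 0, 255]],
])

```text
time: 28.9
eef_pos: [0.5071, 0.1243, 0.0572]
orientation: [-1.032, 1.311, 1.032]
force: [-0.4, -0.8, 5.0]
gripper_width: 0.0409
```

```bash
python3 - <<'E'
from h import *
s=ctrl.state();print(s["eef_pos"],s["gripper_width"],s["force"],to("C",.2))
p,d=eyes.grab_frame("side");cv2.imwrite("pics/side8.png",cv2.resize(p[60:260,160:400],None,fx=3,fy=3)[...,::-1])
E
```

```text
[0.50712061 0.12425444 0.05720138] 0.040949983776246805 [-0.40423948 -0.83361416  5.04364508] [-1.428e-01 -1.000e-04 -2.000e-04]
```

View pics/side8.png

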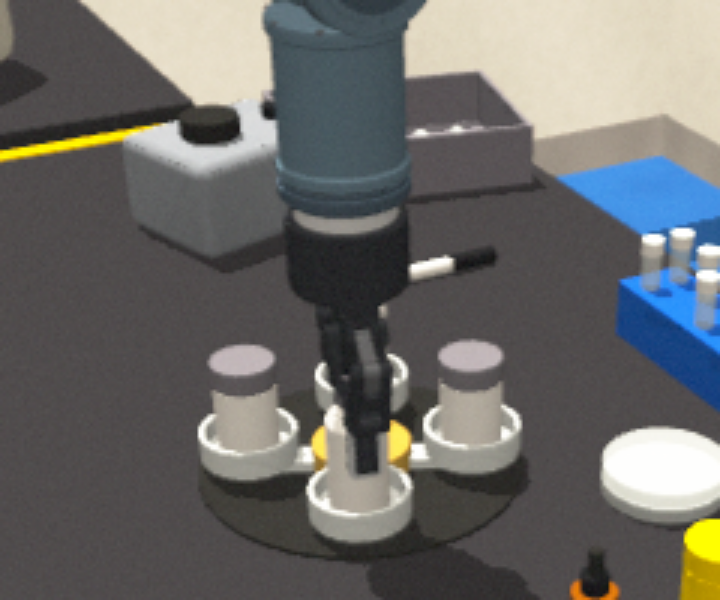

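Tall_2 is on the floor of the near bucket, centred. I release, lift and move clear toward -y for a final check.

jog_arm([
  [[0, 0, 0, 0, 0, 0, 100], [0, 0, 0, 0, 0, 0, 0], [0, 0, 0, 0, 0, 0, 0], [0, 0, 0, 0, 0, 0, 0], [0, 0, 0, 0, 0, 0, 0], [-0.02, 0, 0, 0, 0, 0, 0], [-0.06, 0, 0, 0, 0, 0, 0], [-0.11, 0, 0, 0, 0, 0, 0], [-0.155, 0, 0, 0, 0, 0, 0], [-0.18, 0, -0.04, 0, 0, 0, 0], [-0.18, 0, -0.08, 0, 0, 0, 0], [-0.18, 0, -0.12, 0, 0, 0, 0], [-0.18, 0, -0.16, 0, 0, 0, 0], [-0.18, 0, -0.2, 0, 0, 0, 0], [-0.18, 0, -0.24, 0, 0, 0, 0], [-0.18, 0, -0.27, 0, 0, 0, 0], [-0.18, 0, -0.27, 0, 0, 0, 0], [-0.18, 0, -0.27, 0, 0, 0, 0], [-0.18, 0, -0.27, 0, 0, 0, 0], [-0.18, 0, -0.27, 0, 0, 0, 0]],
])

```text
time: 30.95
eef_pos: [0.4433, -0.137, 0.2362]
orientation: [-1.034, 1.311, 1.034]
force: [-0.7, 0.1, 0.1]
gripper_width: 0.0856
```

```bash
python3 - <<'E'
from h import *
s=ctrl.state();print(s["time"],s["eef_pos"],s["force"])
p,d=eyes.grab_frame("top");W=world("top",d).reshape(-1,3);W=W[d.ravel()>.1]
for n,c,zt in[("tall1",(.578,.269),.122),("jar1",(.615,.163),.09),("tall2",(.509,.125),.122),("jar2",(.471,.231),.09)]:
    q=W[(np.hypot(*(W[:,:2]-c).T)<.04)&(abs(W[:,2]-zt)<.008)];print(n,len(q),(q.mean(0)*1000).round(1),"off mm",((q.mean(0)[:2]-c)*1000).round(1))
p,d=eyes.grab_frame("side");cv2.imwrite("pics/side9.png",p[...,::-1])
E
```

```text
30.95 [ 0.4432643  -0.13699697  0.23622373] [-0.67973438  0.11736045  0.09116879]
tall1 136 [577.  270.2 121.8] off mm [-1.   1.2]
jar1 349 [613.2 161.3  90. ] off mm [-1.8 -1.7]
tall2 132 [508.4 125.2 122.2] off mm [-0.6  0.2]
jar2 376 [470.7 229.8  89.9] off mm [-0.3 -1.2]
```

View pics/side9.png

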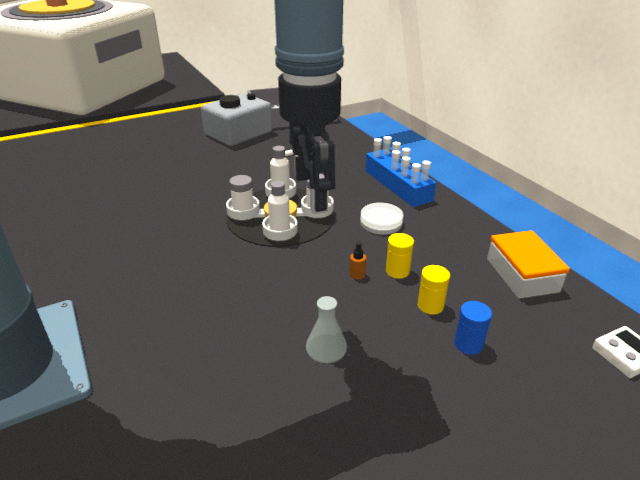

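All four stand in their buckets with tops at 122 and 90 mm as expected and under 3 mm off centre. The flask and dropper have not moved and the gripper is clear.

```bash
python3 -c "
from bench import ticket
print(ticket.hand_in())"
```

```text
the job is handed in; nothing more can be done
None
```

The rotor is loaded and the job is handed in: the tall bottles are in the far and near buckets, and the jars are in the left and right ones. I handed in at about 31 s of robot time; the hand-in reports no verdict.

- **Placement:** in the last top-camera check all four were within 3 mm of their bucket centres. The tops were at 122 mm (tall bottles) and 90 mm (jars), as expected for standing on the bucket floors.
- **Bystanders:** in the last side view the flask, the dropper bottle and the yellow and blue look-alikes stood where they began. I judged this by eye and did not measure it.
- **Arm:** it was open and clear of everything, with under 1 N on the wrist.
- **Disagreement:** the two cameras differed by about 5 mm in position. I took a value in between, and every grasp and placing worked.

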